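# Unlatch the packet machine's guard and hold it open at 60 degrees

### The job

A packet lies askew in the lane of the bundling machine and your colleague needs both hands to clear it. Leaving the emergency-stop button and the things lying around alone, turn the guard's quarter-turn latch until it clicks fully open, then lift the clear guard by its bar handle and hold it open at 60 degrees from closed (within 5 degrees). The guard falls shut on its own, so never let it drop: finish while still holding it there by the handle.

Things in the scene. Friction and masses are not known exactly. Their poses are not given: they have to be found in the camera images.
- machine: Low cream bench machine, fixed: 410 mm deep (x), 420 wide (y), steel deck 55 mm above the table. Origin on the table under the middle of the hinge line; +x to its rear, +y to its left, z up; yaw within 0.3 rad. Deck's front edge at x = -300 mm. Behind the hinge a drive housing up to 116 mm above the table (x 16 to 108 mm); at the -y end an infeed tray at deck height sticks out 90 mm.
- guard_hinge (a point): Point on the guard's hinge axis, midway across, 120 mm above the table; fixed to the machine. The hinge axis is this frame's y axis; x points to the rear.
- guard (a joint): Guard angle, rad: 0 closed, grows as its front rises, stop at 1.45; 60 degrees = 1.047. Aluminium-framed clear cover hinged along its rear upper edge, 400 mm wide, 190 mm from hinge to its upright front, 65 mm high over the deck; about 0.7 kg with handle, varying 30 %; falls shut when let go. The latch's tongue lies over a flange (20 mm wide, 4 thick) at the foot of its front and stops it lifting.
- handle (a point): Black bar on the guard's front: 12 mm thick, 110 mm between its legs, parallel to the hinge. Origin mid-bar; guard closed: 233 mm in front of the hinge axis, 25 mm below it, 40 mm above the deck, 37 mm free between bar and guard. Frame turns with the guard: y along the bar, x towards the guard. Pinched from above it can be carried round its arc, tool upright; the bar turns in the grip.
- latch (a joint): Turning angle of the latch in rad: 0 locked (tongue points at the guard, over its flange), 1.571 open (tongue points to the machine's left, +y); opens anticlockwise seen from above. A sprung detent pushes it back to 0 up to about 0.8 rad and snaps it on to the stop at 1.571 beyond that; about 0.2 N m at most.
- latch_grip (a point): On the latch's vertical axis at grip height: 36 mm above the deck, 245 mm in front of the hinge, 115 to 135 mm left or right of the machine's middle (varies). Black wing 12 mm thick, 44 long, top 12 mm above this point; from 24 mm below it down to the deck: steel tongue 18 mm wide reaching 45 mm from the axis, round base 34 mm across. Frame: x along wing and tongue (turns with it), z up.
- estop (a joint): Travel of the emergency-stop push button in m, 0 out, 0.006 fully in; leave it out. Round 36 mm head on a 52 mm yellow base, its top about 22 mm above the deck, in the deck's front corner that the latch is not in.
- bundle: Clear-wrapped bundle of ten upright packets, 113 x 115 x 87 mm high, loose on the table to the machine's left; origin at the centre of its underside. Leave alone.
- two_packets: Two flat packets one on the other, 87 x 55 x 44 mm high, loose on the table to the machine's right, near its front; origin at the centre of the underside. Leave alone.
- spanner: Steel open-ended spanner lying loose on top of the machine's drive housing, behind the hinge; origin at its underside. Leave alone.

How it is judged:
By the outcome, as a careful person would: the job done as asked, in the order asked, and still so for the second after the job is handed in, while the arm keeps its last pose, push and grip.
It also fails if it takes over 53 s, if anything falls off the work surface, if the arm or the gripper's body presses on something with over 40 N, if the wrist force passes 120 N, or if a joint passes its speed limit or range.

### The arm

A 6-joint arm with a two-finger parallel gripper is mounted at the origin on the work surface. World frame = base frame: x ahead of the robot, y to its left, z up, the work surface at z = 0. Lengths are in m, angles in rad, forces in N, time in s.
With the tool pointing down it reaches from about 0.35 to 0.85 m from the base axis. Payload 8.1 kg.
Tool frame: the origin (TCP) lies on the centre line of the jaws, within the pads' length; the fingertips stand 17 mm ahead of it and the grasp point (between the pads) lies 2 mm behind it; z points along the fingers, y is the line along which they close (so a half turn about z gives the same grasp; the last joint's range is limited). The gripper opens to 93 mm and grips with 3 to 60 N. Pads are 15 mm wide; open, the fingers measure 128 mm over their backs; the gripper's body (75 mm by 188 mm) begins 65 mm behind the grasp point.
Start: joints at [1.087, 0.13, 1.488, -0, 1.523, -0.085], TCP at [0.233, 0.553, 0.236] pointing down, gripper open.
Joint ranges: [-2.96, 2.96], [-0.89, 2.26], [0.02, 2.5], [-1.34, 4.48], [0, 2.73], [-2.66, 2.66]. Speed limits (rad/s): [2.39, 2.39, 2.79, 3.14, 3.14, 3.14].

### API

Orientations are given as a rotation vector (axis times angle).
In Python, from plant import robot, optics, close_job, models gives the robot as it stands.
- The arm moves only by the shell command python3 -m inch 'ROWS' [OPENING] [FORCE]. ROWS is a JSON object of lists of equal length, an entry for each row: "travel": the shift along the tool's x, y, z in m, a list of three; "spin": the turn about the tool's z in rad. In form: {"travel": [[x, y, z], ...], "spin": [spin, ...]}. A call has 1 to 10 rows; each row is the pose to reach, as a shift and turn from the pose commanded when the call began, along the tool's axes at that moment; what a row does not reach only later rows make up. A row lasts 1/12 s, in which the tool goes at most 41.7 mm and 7.16 degrees, less where a joint would pass 70% of its speed; a pose out of reach is approached as far as the arm can. A call with a gripper value outside its range is refused whole. OPENING is the closure, from 0 (fully open) to 1 (shut), set as the call begins (- or left out, the last holds). The fingers move at their own pace and stop on an object; FORCE is the grip in N (left out, the last holds). Time passes only in rows, so rows that repeat a pose let the fingers close. It gives the time, the measured TCP pose, the force, the opening and the grip force at its end, in the units of the state.
- robot.read_state(): the state, without advancing time (a new reading comes with each control period).
- optics.read_camera(name): name is "scene" or "top"; returns (picture, depth): 420x560x3 uint8, red, green, blue; 420x560 float32, m along the optical axis (not along the pixel's ray), 0 where there is no reading.
- optics.camera_info(name): a dict with "camera_matrix" (3x3 intrinsics, pixels), "dist" ([k1, k2, p1, p2, k3] as OpenCV has them; the pictures are not rectified), "view" (4x4, takes a point from world to camera coordinates). Camera axes: x right, y down, z forward; pixel columns grow to the right and rows downward; lengths in m; the calibration is good to about 2 mm. A picture is of the moment at which its call begins. camera_info takes no time and is no camera call.
- close_job(): hands the job in; it is judged then, once.
Trained networks look in the newest picture that a camera, given by its name, has taken for a name from the list of things; names that differ only in an ending like _2 or _b are one class to them, and where a whole thing is asked for, a point or a joint stands for the part that bears it (a point fixed in the world has none). Each returns a list of dicts, best first, with "p" (0 to 1); they miss things now and then, are a little off and sometimes report something else, mostly with a low value. They report only what shows in the picture. A call takes as long as a camera call.
- models.look_for(camera, name): "centre" ([x, y, z] in m, in world coordinates, good to about 4 mm: the middle of the surface that is visible of it).
- models.masks_of(camera, name): "region" (420x560 bool, what is visible of it).
The state is a dict: "t": time; "q": joint angles; "dq": joint speeds; "joint_torque": joint torques, N m; "tool_pos": TCP position; "orientation": TCP orientation; "force": force on the tool from outside, world axes, zero at the start; "wrist_torque": the same for the moment, N m; "opening": finger opening in m; "gripper_force": force on a finger pad.
Only numpy, scipy, OpenCV 4.12 (cv2) and the standard library are available. Lean on these libraries where they do the work, as an engineer would, in place of code of your own. Each camera call takes 0.05 s, during which the arm holds its last target. There are 200 camera calls.

## Working session

There is one attempt and no reset: what is moved stays moved. The work goes in short steps, Python scripts to look and compute and a shell command to move; the robot and the scene stay as the last step left them, time stands still between calls to the robot, and variables do not carry over. Pictures are saved under pics/ and viewed, at most 10 in all, crops included, and the job is handed in when it is done.

```bash
mkdir -p pics; ls; python3 - <<'E'
from plant import robot, optics, models
import cv2,numpy as np
s=robot.read_state();print({k:np.round(v,3) for k,v in s.items()})
for c in ("scene","top"):
    im,d=optics.read_camera(c);cv2.imwrite(f"pics/{c}0.png",im[:,:,::-1])
    np.savez(f"{c}0.npz",im=im,d=d)
    for n in ("machine","guard","handle","latch","latch_grip","estop","bundle","two_packets","spanner"):
        r=models.look_for(c,n);print(c,n,[(np.round(a["centre"],3).tolist(),round(a["p"],2)) for a in r[:2]])
    i=optics.camera_info(c);print(np.round(i["view"],3).tolist())
print(robot.read_state()["t"])
E
```

```text
pics
{'t': np.float64(0.0), 'q': array([ 1.087,  0.131,  1.489,  0.   ,  1.523, -0.085]), 'dq': array([ 0.001,  0.001, -0.003, -0.001,  0.001,  0.001]), 'joint_torque': array([ 0.0000e+00, -5.5985e+01, -4.9175e+01,  7.7000e-02,  3.6000e-02,
       -0.0000e+00]), 'tool_pos': array([0.233, 0.552, 0.235]), 'orientation': array([-6.220e-01, -3.079e+00,  3.000e-03]), 'force': array([ 0.244,  1.019, -0.304]), 'wrist_torque': array([ 0.009,  0.038, -0.056]), 'gripper_force': np.float64(0.0), 'opening': np.float64(0.093)}
scene machine [([0.712, -0.124, 0.117], 0.74)]
scene guard [([0.653, -0.06, 0.118], 0.96)]
scene handle [([0.652, -0.066, 0.119], 0.79)]
scene latch [([0.485, -0.129, 0.095], 0.47)]
scene latch_grip [([0.48, -0.131, 0.097], 0.6)]
scene estop []
scene bundle [([0.656, 0.299, 0.089], 0.59)]
scene two_packets [([0.499, -0.292, 0.04], 0.76)]
scene spanner [([0.803, -0.071, 0.122], 0.64)]
[[0.824, 0.566, 0.003, -0.516], [0.306, -0.442, -0.843, -0.082], [-0.476, 0.696, -0.537, 1.331], [0.0, 0.0, 0.0, 1.0]]
top machine [([0.635, -0.017, 0.114], 0.93)]
top guard [([0.637, -0.01, 0.121], 0.86)]
top handle [([0.637, -0.01, 0.118], 0.6)]
top latch [([0.494, -0.127, 0.089], 0.79), ([0.639, -0.009, 0.117], 0.46)]
top latch_grip [([0.49, -0.126, 0.091], 0.49)]
top estop [([0.514, 0.13, 0.078], 0.5), ([0.493, -0.272, 0.043], 0.4)]
top bundle [([0.636, 0.296, 0.086], 0.71)]
top two_packets [([0.496, -0.276, 0.043], 0.98)]
top spanner [([0.8, -0.052, 0.127], 0.95)]
[[-0.014, -1.0, -0.018, 0.049], [-0.993, 0.016, -0.117, 0.631], [0.117, 0.016, -0.993, 0.983], [0.0, 0.0, 0.0, 1.0]]
1.0
```

View pics/top0.png

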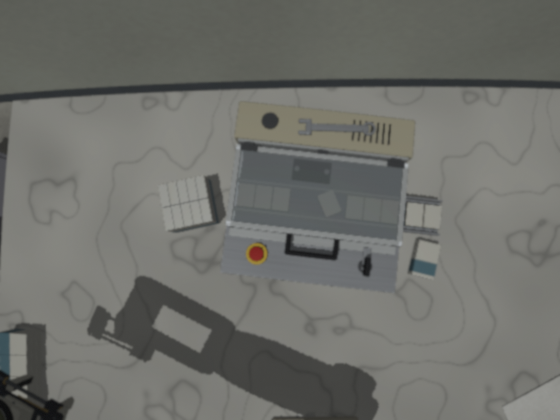

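View pics/scene0.png

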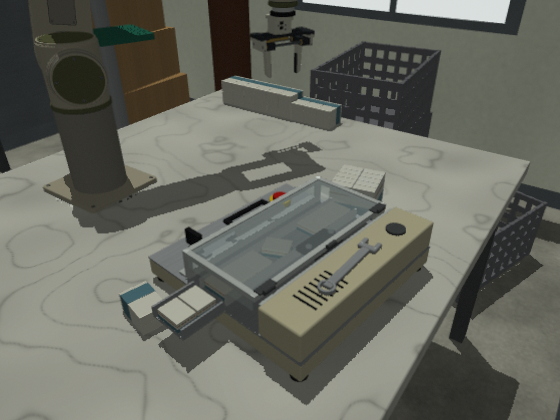

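The top picture shows the machine with the housing at the rear (+x, rows 102–155). The e-stop is at (257,253), the handle at about (312,245), and the latch at (367,262) on the machine's right. I'll enlarge the front to take precise points.

```bash
python3 - <<'E'
import cv2,numpy as np
im=np.load("top0.npz")["im"][220:300,215:415,::-1]
im=cv2.convertScaleAbs(im,alpha=1.6)
cv2.imwrite("pics/crop1.png",cv2.resize(im,None,fx=4,fy=4,interpolation=cv2.INTER_CUBIC))
E
```

```text
(no output)
```

View pics/crop1.png

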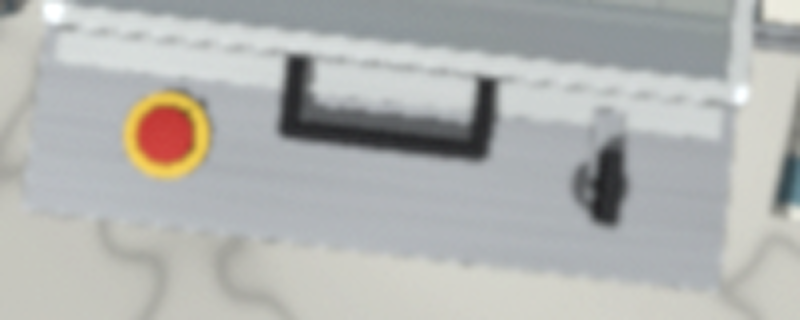

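The crop shows the bar running from (282,128) to (488,151) and the wing centred at about (607,187), with the tongue pointing at the guard. The guard's top corners are at (56,12) and (740,94), and the deck corners at (25,205) and (718,288).

```bash
cat > h.py <<'E'
import numpy as np,cv2
from plant import optics
from scipy.spatial.transform import Rotation as R
def ray(cam,uv,z):
    i=optics.camera_info(cam);V=np.array(i["view"])
    p=cv2.undistortPoints(np.array(uv,float).reshape(-1,1,2),np.array(i["camera_matrix"]),np.array(i["dist"])).reshape(-1,2)
    d=np.c_[p,np.ones(len(p))]@V[:3,:3]; c=-V[:3,:3].T@V[:3,3]
    return c+d*((np.broadcast_to(z,len(p))-c[2])/d[:,2])[:,None]
def rel(s,target,ang=None):
    """shift in tool axes from the state to target; spin that puts tool y along world angle ang (mod pi)"""
    r=R.from_rotvec(s["orientation"]);m=r.as_matrix();out=m.T@(np.array(target)-s["tool_pos"])
    sp=None
    if ang is not None:
        d=m.T@[np.cos(ang),np.sin(ang),0]; sp=(np.arctan2(-d[0],d[1])+np.pi/2)%np.pi-np.pi/2
    return out,sp
E
python3 - <<'E'
from h import *
from scipy.optimize import least_squares
from plant import robot
px=np.array([[282,128],[488,151],[56,12],[740,94],[25,205],[718,288]],float)
f=lambda p:(p+.5)/4-.5+[215,220]
z=[.101,.101,.120,.120,.055,.055]
W=ray("top",f(px),z)
M=np.array([[-233,58],[-233,-58],[-192,200],[-192,-200],[-300,210],[-300,-210]])/1e3
def P(p,m):
    c,s=np.cos(p[2]),np.sin(p[2]);return p[:2]+np.asarray(m)@np.array([[c,s],[-s,c]])
r=least_squares(lambda p:(P(p,M)-W[:,:2]).ravel(),[.75,0,-.1])
print(r.x);print(np.round((P(r.x,M)-W[:,:2])*1e3,1))
lw=ray("top",f(np.array([[607,187],[166,135.]])),[.103,.077]);print(lw)
c,s=np.cos(r.x[2]),np.sin(r.x[2]);print("latch in machine",(lw[:,:2]-r.x[:2])@np.array([[c,-s],[s,c]]))
for y in(-.115,-.12,-.125,-.13,-.135):print(y,P(r.x,[-.245,y]))
print("handle",P(r.x,[-.233,0]),"bar obs",W[:2].mean(0))
E
```

```text
[ 0.74529248 -0.02869742 -0.13358012]
[[ 3.6 -1.7]
 [ 2.9  0.3]
 [-3.5  7.2]
 [-4.7 -5. ]
 [ 1.4  1.5]
 [ 0.3 -2.3]]
[[ 0.48225357 -0.12242304  0.103     ]
 [ 0.51541835  0.13044163  0.077     ]]
latch in machine [[-0.24821293 -0.12792303]
 [-0.24902093  0.12710598]]
-0.115 [ 0.48715901 -0.11004305]
-0.12 [ 0.48649309 -0.1149985 ]
-0.125 [ 0.48582718 -0.11995396]
-0.13 [ 0.48516126 -0.12490942]
-0.135 [ 0.48449535 -0.12986488]
handle [0.51436818 0.00233427] bar obs [0.51112097 0.00300601 0.101     ]
```

```bash
python3 - <<'E'
from h import *
from plant import robot
f=lambda p:(p+.5)/4-.5+[215,220]
W=ray("top",f(np.array([[282,128],[488,151],[25,205],[718,288.]])),[.101,.101,.055,.055])
for i in(0,2):
    d=W[i]-W[i+1];print("yaw",np.arctan2(-d[0],d[1]),np.hypot(*d[:2]))
s=robot.read_state();m=R.from_rotvec(s["orientation"]).as_matrix();print(np.round(m,3))
print(rel(s,[.483,-.122,.17],np.pi/2-.125),s["q"][5])
E
```

```text
yaw -0.12550166513808864 0.11791768631024101
yaw -0.13229645351574718 0.4160874623262126
[[-0.922  0.388  0.   ]
 [ 0.388  0.922  0.   ]
 [-0.     0.    -1.   ]]
(array([-0.49249294, -0.52488828,  0.06564383]), np.float64(-0.2737979980471945)) -0.08538890914013761
```

```bash
python3 -m inch '{"travel":[[-0.025,-0.026,0],[-0.05,-0.052,0],[-0.075,-0.078,0],[-0.1,-0.104,0],[-0.125,-0.13,0],[-0.15,-0.156,0],[-0.175,-0.182,0],[-0.2,-0.208,0],[-0.225,-0.234,0],[-0.25,-0.26,0]],"spin":[0.12,0.24,0.36,0.48,0.6,0.72,0.84,0.96,1.08,1.2]}' 0.6 55; python3 - <<'E'
from h import *
from plant import robot
s=robot.read_state();print(np.round(s["q"],2),rel(s,[.483,-.122,.17],np.pi/2-.128))
E
```

```text
t: 1.83
tool_pos: [0.3627, 0.2147, 0.2359]
orientation: [2.258, 2.184, 0.001]
force: [0.4, 0.4, 0.3]
opening: 0.0375
gripper_force: 0.0
[ 0.41 -0.37  1.95 -0.    1.56  0.45] (array([-0.33247375,  0.13152069,  0.06591439]), np.float64(-1.4763551613770072))
```

```bash
python3 -m inch '{"travel":[[-0.034,0.013,0],[-0.068,0.026,0],[-0.102,0.04,0],[-0.136,0.053,0],[-0.17,0.066,0],[-0.204,0.079,0],[-0.238,0.092,0],[-0.272,0.106,0],[-0.305,0.12,0],[-0.332,0.132,0.02]],"spin":[0.12,0.24,0.36,0.48,0.6,0.72,0.84,0.96,1.08,1.2]}' 0.6 55; python3 -m inch '{"travel":[[0,0,0],[0,0,0],[0,0,0],[0,0,0],[0,0,0],[0,0,0]],"spin":[0.12,0.24,0.36,0.465,0.465,0.465]}'; python3 - <<'E'
from h import *
from plant import robot
import cv2
s=robot.read_state();print(np.round(s["q"],2),rel(s,[.483,-.122,.091],np.pi/2-.128))
for c in ("scene","top"):
    im,d=optics.read_camera(c);np.savez(c+"1.npz",im=im,d=d)
a=np.load("scene1.npz")["im"][200:280,150:270,::-1];b=np.load("top1.npz")["im"][220:300,290:410,::-1]
cv2.imwrite("pics/c2.png",cv2.convertScaleAbs(np.vstack([cv2.resize(x,None,fx=3.7,fy=3.7,interpolation=cv2.INTER_CUBIC) for x in(a,b)]),alpha=1.5))
E
```

```text
t: 2.67
tool_pos: [0.4877, -0.1227, 0.2197]
orientation: [3.093, 0.524, 0.01]
force: [1.3, -0.4, 0.3]
opening: 0.0373
gripper_force: 0.0
t: 3.17
tool_pos: [0.485, -0.1193, 0.2157]
orientation: [3.136, -0.187, 0.0]
force: [0.3, 0.8, 0.3]
opening: 0.0369
gripper_force: 0.0
[-0.34 -0.13  1.79  0.    1.49  1.35] (array([-0.00171464,  0.00288302,  0.12469472]), np.float64(0.009097800894742214))
```

View pics/c2.png

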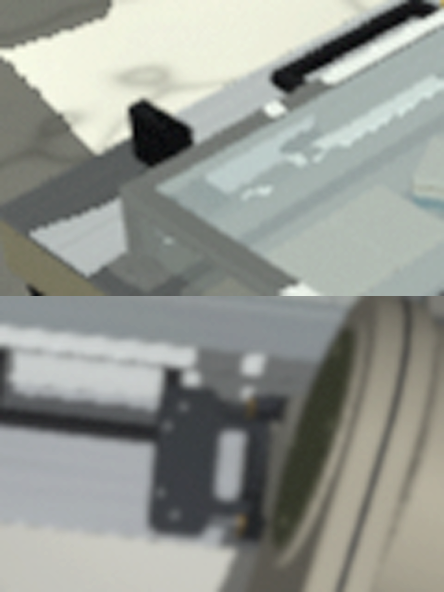

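The scene crop shows the wing's top edge running from about (137,103) to (190,130), so I can cross-check its position. The top crop shows the gripper body above the latch.

```bash
python3 - <<'E'
from h import *
p=np.array([[137,103],[190,130],[163,116],[281,78],[432,0]])
W=ray("scene",(p+.5)/3.7-.5+[150,200],[.103,.103,.103,.101,.101]);print(W)
E
```

```text
[[ 0.46345041 -0.12322861  0.103     ]
 [ 0.5054692  -0.12579851  0.103     ]
 [ 0.48413123 -0.12433255  0.103     ]
 [ 0.51022573 -0.05651443  0.101     ]
 [ 0.52915054  0.06205687  0.101     ]]
```

```bash
python3 -m inch '{"travel":[[-0.0005,0.0035,0.03],[-0.0005,0.0035,0.06],[-0.0005,0.0035,0.085],[-0.0005,0.0035,0.1],[-0.0005,0.0035,0.112],[-0.0005,0.0035,0.12],[-0.0005,0.0035,0.1245],[-0.0005,0.0035,0.1245]],"spin":[0.01,0.01,0.01,0.01,0.01,0.01,0.01,0.01]}' ; python3 -m inch '{"travel":[[0,0,0],[0,0,0],[0,0,0],[0,0,0],[0,0,0],[0,0,0]],"spin":[0,0,0,0,0,0]}' 1 55
```

```text
t: 3.93
tool_pos: [0.484, -0.1226, 0.0908]
orientation: [-3.135, 0.206, 0.001]
force: [0.6, 1.1, -0.3]
opening: 0.0368
gripper_force: 0.0
t: 4.43
tool_pos: [0.4846, -0.1244, 0.0921]
orientation: [3.132, -0.208, 0.002]
force: [-1.0, -7.7, 1.8]
opening: 0.0117
gripper_force: 55.0
```

```bash
python3 -m inch '{"travel":[[0,0.001,0],[0,0.002,0],[0,0.002,0],[0,0.002,0],[0,0.002,0],[0,0.002,0],[0,0.002,0],[0,0.002,0]],"spin":[-0.1,-0.2,-0.3,-0.4,-0.5,-0.6,-0.7,-0.8]}';  python3 -m inch '{"travel":[[0,0,0],[0,0,0],[0,0,0],[0,0,0],[0,0,0],[0,0,0],[0,0,0],[0,0,0],[0,0,0],[0,0,0]],"spin":[-0.1,-0.2,-0.3,-0.4,-0.5,-0.6,-0.7,-0.78,-0.8,-0.8]}'
```

```text
t: 5.1
tool_pos: [0.4853, -0.1238, 0.092]
orientation: [-2.966, -1.034, -0.006]
force: [5.3, 4.5, 0.4]
opening: 0.015
gripper_force: 70.1
t: 5.93
tool_pos: [0.4824, -0.1243, 0.0915]
orientation: [-2.329, -2.103, 0.003]
force: [-6.5, 4.2, 22.4]
opening: 0.0116
gripper_force: 54.9
```

```bash
python3 -m inch '{"travel":[[0,0,0],[0,0,0],[0,0,0],[0,0,0],[0,0,-0.02],[0,0,-0.05],[0,0,-0.08],[0,0,-0.1],[0,0,-0.1]],"spin":[0,0,0,0,0,0,0,0,0]}' 0.6; python3 - <<'E'
from h import *
from plant import robot
s=robot.read_state();r=rel(s,[.512,.003,.17],-.128);print(np.round(s["q"],2),r,R.from_rotvec(s["orientation"]).as_matrix().round(3))
E
```

```text
t: 6.68
tool_pos: [0.4867, -0.1258, 0.1968]
orientation: [2.327, 2.099, 0.006]
force: [0.8, 0.5, 0.2]
opening: 0.0371
gripper_force: 0.0
[-0.35 -0.12  1.81 -0.    1.44 -0.25] (array([0.13075553, 0.01168712, 0.02660676]), np.float64(0.02475034926027675)) [[ 0.103  0.995  0.008]
 [ 0.995 -0.103 -0.003]
 [-0.002  0.008 -1.   ]]
```

```bash
python3 -m inch '{"travel":[[0.03,0.002,0],[0.06,0.005,0],[0.09,0.008,0],[0.115,0.01,0],[0.131,0.012,0],[0.131,0.012,0],[0.131,0.012,0]],"spin":[0.02,0.02,0.02,0.02,0.02,0.02,0.02]}'; python3 - <<'E'
from h import *
from plant import robot
import cv2
s=robot.read_state();print(s["tool_pos"],rel(s,[.512,.003,.093],-.128))
for c in ("scene","top"):
    im,d=optics.read_camera(c);np.savez(c+"2.npz",im=im,d=d)
a=np.load("scene2.npz")["im"][170:270,150:310,::-1];b=np.load("top2.npz")["im"][210:300,230:400,::-1]
a=cv2.resize(a,(600,375),interpolation=cv2.INTER_CUBIC);b=cv2.resize(b,(400,212))
cv2.imwrite("pics/c3.png",cv2.convertScaleAbs(np.vstack([a,np.pad(b,((0,0),(0,200),(0,0)))]),alpha=1.5))
E
```

```text
t: 7.27
tool_pos: [0.509, 0.0048, 0.1903]
orientation: [-2.351, -2.083, 0.002]
force: [-0.3, -0.5, -0.1]
opening: 0.0372
gripper_force: 0.0
[0.50897888 0.00483452 0.19033542] (array([-0.00141468,  0.00331759,  0.09733278]), np.float64(0.006903984262268015))
```

View pics/c3.png

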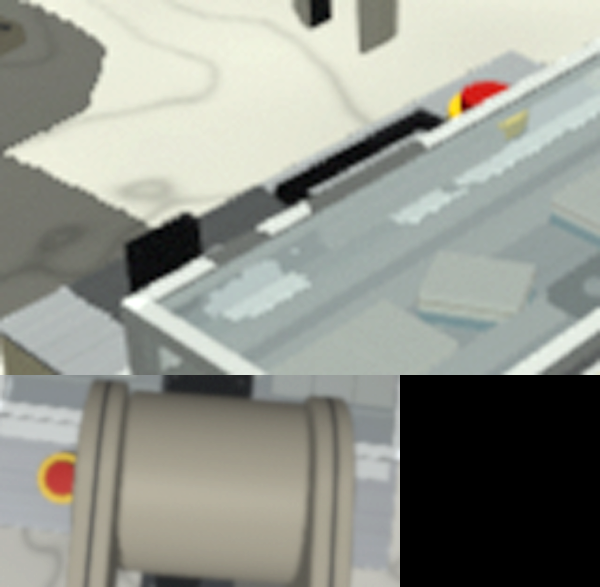

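The wing in the scene crop, (127,240)–(200,213), now lies along the guard front, so the latch looks open. I'll measure its angle and the bar, which runs from about (277,190) to (435,115).

```bash
python3 - <<'E'
from h import *
p=np.array([[127,240],[198,213],[277,188],[430,113]])
W=ray("scene",(p+.5)/3.75-.5+[150,170],[.103,.103,.101,.101]);print(W.round(4))
for i in (0,2):
    d=W[i+1]-W[i];print(np.arctan2(-d[0],d[1]),(W[i]+W[i+1])/2)
E
```

```text
[[ 0.4739 -0.1428  0.103 ]
 [ 0.4873 -0.1021  0.103 ]
 [ 0.5042 -0.0562  0.101 ]
 [ 0.5256  0.0589  0.101 ]]
-0.3176439480721044 [ 0.48061558 -0.12243273  0.103     ]
-0.18361178303203798 [0.51492621 0.00133477 0.101     ]
```

```bash
python3 - <<'E'
from h import *
for k in(1,2):
    D=np.load(f"scene{k}.npz");im,d=D["im"].astype(int),D["d"]
    i=optics.camera_info("scene");V=np.array(i["view"])
    v,u=np.mgrid[215:250,175:215]
    v,u=v.ravel(),u.ravel();m=(im[v,u].sum(1)<70)&(d[v,u]>0);v,u=v[m],u[m]
    p=cv2.undistortPoints(np.c_[u,v].astype(float).reshape(-1,1,2),np.array(i["camera_matrix"]),np.array(i["dist"])).reshape(-1,2)
    X=(np.c_[p,np.ones(len(p))]*d[v,u][:,None]-V[:3,3])@V[:3,:3]
    X=X[(X[:,2]>.075)&(X[:,2]<.11)&(np.hypot(*(X[:,:2]-[.484,-.124]).T)<.035)]
    c=np.median(X,0);w,E=np.linalg.eigh(np.cov((X-c)[:,:2].T));e=E[:,-1];print(len(X),c.round(4),"dir",e,np.arctan2(-e[0]*np.sign(e[1]),abs(e[1])),np.sqrt(w))
    a=cv2.resize(D["im"][210:255,170:225,::-1],None,fx=10,fy=10,interpolation=cv2.INTER_NEAREST);cv2.imwrite(f"pics/w{k}.png",cv2.convertScaleAbs(a,alpha=2.2))
E
```

```text
170 [ 0.4839 -0.1312  0.097 ] dir [-0.99863016  0.0523241 ] 1.5184483231445138 [0.00233551 0.01175364]
226 [ 0.4867 -0.1312  0.0948] dir [0.19807018 0.98018784] -0.1993887033787287 [0.00200654 0.01262544]
```

View pics/w2.png

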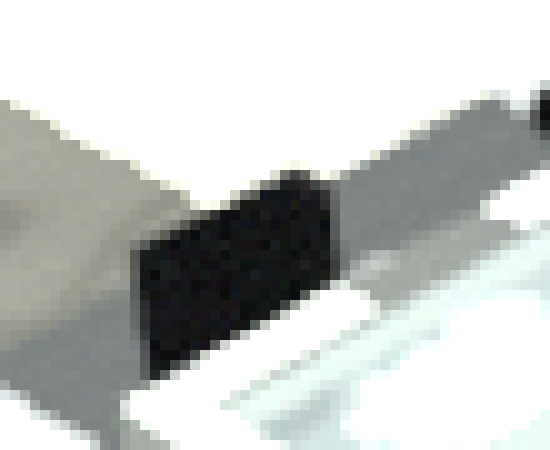

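The wing lies along the machine's y within the measuring bias, so the latch is open. Next I'll descend on the bar and grip it.

```bash
python3 -m inch '{"travel":[[-0.001,0.003,0.02],[-0.001,0.003,0.045],[-0.001,0.003,0.065],[-0.001,0.003,0.08],[-0.001,0.003,0.09],[-0.001,0.003,0.0975],[-0.001,0.003,0.0975],[-0.001,0.003,0.0975]],"spin":[0,0,0,0,0,0,0,0]}'; python3 -m inch '{"travel":[[0,0,0],[0,0,0],[0,0,0],[0,0,0],[0,0,0],[0,0,0]],"spin":[0,0,0,0,0,0]}' 1 40;python3 -m inch '{"travel":[[0,0,0]],"spin":[0]}'
```

```text
t: 8.03
tool_pos: [0.5123, 0.0026, 0.094]
orientation: [2.354, 2.08, 0.0]
force: [-0.3, 0.2, -0.1]
opening: 0.0375
gripper_force: 0.0
t: 8.53
tool_pos: [0.5113, 0.0032, 0.094]
orientation: [-2.353, -2.08, 0.002]
force: [-7.1, 1.1, 7.4]
opening: 0.0111
gripper_force: 40.0
t: 8.62
tool_pos: [0.5113, 0.0032, 0.094]
orientation: [-2.353, -2.08, 0.002]
force: [-6.7, 0.9, 7.8]
opening: 0.0105
gripper_force: 40.0
```

```bash
python3 - <<'E'
import numpy as np
f=lambda t:np.array([233*(1-np.cos(t))-25*np.sin(t),-(233*np.sin(t)+25*(1-np.cos(t)))])
for a,b,n in((0,.12,4),(.12,.43,9),(.43,.74,9),(.74,1.047,9)):
    print(a,b,[(f(t)-f(a)).round(1).tolist() for t in np.linspace(a,b,n+1)[1:]])
E
```

```text
0 0.12 [[-0.6, -7.0], [-1.1, -14.0], [-1.3, -21.0], [-1.3, -28.1]]
0.12 0.43 [[0.2, -8.1], [0.8, -16.1], [1.6, -24.2], [2.6, -32.2], [4.0, -40.1], [5.6, -48.0], [7.5, -55.9], [9.7, -63.6], [12.1, -71.3]]
0.43 0.74 [[2.7, -7.6], [5.6, -15.1], [8.9, -22.5], [12.3, -29.8], [16.0, -37.0], [20.0, -44.0], [24.2, -50.9], [28.6, -57.7], [33.3, -64.2]]
0.74 1.047 [[4.8, -6.4], [9.9, -12.6], [15.2, -18.6], [20.6, -24.4], [26.3, -30.1], [32.1, -35.5], [38.2, -40.7], [44.4, -45.8], [50.7, -50.6]]
```

```bash
python3 -m inch '{"travel":[[0,-0.0006,-0.007],[0,-0.0011,-0.014],[0,-0.0013,-0.021],[0,-0.0013,-0.028],[0,-0.0013,-0.028]],"spin":[0,0,0,0,0]}'
```

```text
t: 9.03
tool_pos: [0.5099, 0.0033, 0.1227]
orientation: [-2.353, -2.08, 0.002]
force: [-4.8, 0.8, -4.1]
opening: 0.0108
gripper_force: 40.0
```

```bash
python3 -m inch '{"travel":[[0,0.0002,-0.008],[0,0.0008,-0.016],[0,0.0016,-0.024],[0,0.0026,-0.032],[0,0.004,-0.040],[0,0.0056,-0.048],[0,0.0075,-0.056],[0,0.0097,-0.0635],[0,0.012,-0.071],[0,0.012,-0.071]],"spin":[0,0,0,0,0,0,0,0,0,0]}'; python3 -m inch '{"travel":[[0,0.0027,-0.0075],[0,0.0056,-0.015],[0,0.009,-0.0225],[0,0.0123,-0.03],[0,0.016,-0.037],[0,0.02,-0.044],[0,0.024,-0.051],[0,0.0285,-0.0575],[0,0.0333,-0.064],[0,0.0333,-0.064]],"spin":[0,0,0,0,0,0,0,0,0,0]}'
```

```text
t: 9.87
tool_pos: [0.5217, 0.0018, 0.1948]
orientation: [-2.352, -2.08, 0.003]
force: [-13.9, 0.6, 0.4]
opening: 0.0106
gripper_force: 40.0
t: 10.7
tool_pos: [0.5542, -0.0025, 0.2604]
orientation: [-2.353, -2.08, 0.004]
force: [-24.4, 1.2, 11.8]
opening: 0.0109
gripper_force: 40.0
```

The reaction points radially outward, so the commanded arc is a few mm too short in radius. I'll ease it outward in the last stretch.

```bash
python3 -m inch '{"travel":[[0,-0.0015,-0.0015],[0,-0.003,-0.003],[0,-0.003,-0.003]],"spin":[0,0,0]}'; python3 -m inch '{"travel":[[0,0.0046,-0.0066],[0,0.0095,-0.013],[0,0.0145,-0.019],[0,0.02,-0.025],[0,0.0255,-0.0305],[0,0.031,-0.036],[0,0.037,-0.0415],[0,0.037,-0.0415],[0,0.037,-0.0415]],"spin":[0,0,0,0,0,0,0,0,0]}'
```

```text
t: 10.95
tool_pos: [0.5541, -0.0025, 0.2607]
orientation: [2.352, 2.078, 0.004]
force: [3.9, -2.9, -8.2]
opening: 0.0109
gripper_force: 40.0
t: 11.7
tool_pos: [0.5902, -0.0072, 0.3018]
orientation: [2.353, 2.079, 0.0]
force: [1.8, -5.0, -7.7]
opening: 0.0108
gripper_force: 40.0
```

```bash
python3 -m inch '{"travel":[[0,0.004,-0.0035],[0,0.008,-0.007],[0,0.0125,-0.0105],[0,0.0125,-0.0105],[0,0.0125,-0.0105]],"spin":[0,0,0,0,0]}'; python3 - <<'E'
from h import *
for c in("scene","top"):
    im,d=optics.read_camera(c);np.savez(c+"3.npz",im=im,d=d);cv2.imwrite(f"pics/{c}3.png",cv2.convertScaleAbs(im[:,:,::-1],alpha=1.4))
E
```

```text
t: 12.12
tool_pos: [0.6021, -0.0088, 0.3118]
orientation: [2.354, 2.08, -0.001]
force: [1.6, -6.0, -6.9]
opening: 0.0108
gripper_force: 40.0
```

View pics/scene3.png

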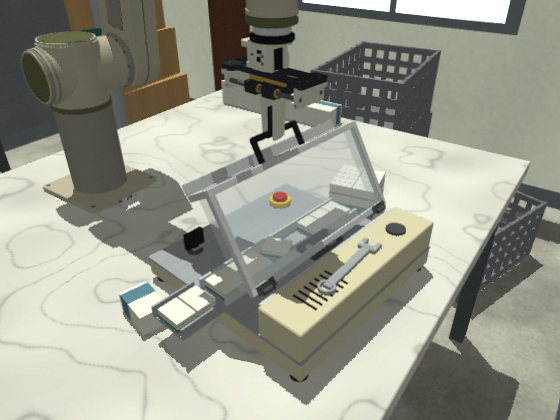

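View pics/top3.png

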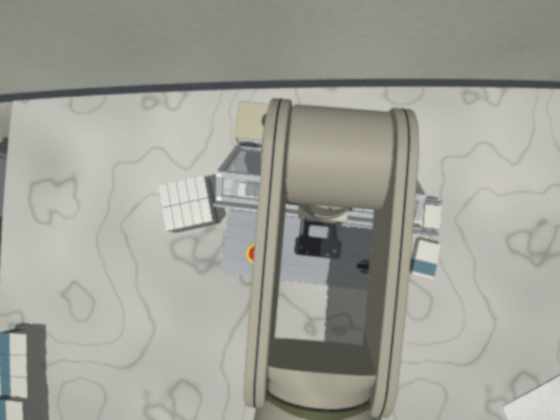

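The guard stands open on the held handle. The e-stop is untouched, and the bundle, packets and spanner are where they were. I'll measure the angle from the side frame, which runs from about (250,288) to (207,198), and from the front corner, using depth.

```bash
python3 - <<'E'
from h import *
i=optics.camera_info("scene");V=np.array(i["view"])
d=np.load("scene3.npz")["d"]
c,s=np.cos(-.13),np.sin(-.13)
for a,b in(((246,282),(210,205)),((375,197),(354,133))):
    P=[]
    for t in np.linspace(0,1,40):
        u=round(a[0]+t*(b[0]-a[0]));v=round(a[1]+t*(b[1]-a[1]))
        w=d[v,u-3:u+4];k=np.where(w>0,w,9).argmin();P.append((u-3+k,v,w[k]))
    P=np.array(P)
    p=cv2.undistortPoints(P[:,:2].reshape(-1,1,2),np.array(i["camera_matrix"]),np.array(i["dist"])).reshape(-1,2)
    X=(np.c_[p,np.ones(len(p))]*P[:,2:]-V[:3,3])@V[:3,:3]
    M=np.c_[(X[:,:2]-[.745,-.029])@np.array([[c,-s],[s,c]]),X[:,2]]
    m=abs(M[:,1]-np.median(M[:,1]))<.02;M=M[m]
    q=M-M.mean(0);e=np.linalg.svd(q)[2][0];e*=np.sign(e[2]);print(m.sum(),M[::5].round(3).tolist(),e,"deg",np.degrees(np.arctan2(e[2],-e[0])))
# TCP-based
for n,h in (("hinge",(.745,-.029)),):
    o=np.array([.6021,-.0088])-h;x=o@[c,s];z=.3138-.12;print(x,z,np.degrees(np.arctan2(z,-x)+np.arctan2(25,233)),np.hypot(x,z))
E
```

```text
40 [[-0.018, -0.199, 0.145], [-0.024, -0.197, 0.161], [-0.033, -0.197, 0.176], [-0.045, -0.197, 0.19], [-0.052, -0.196, 0.204], [-0.062, -0.198, 0.22], [-0.072, -0.197, 0.234], [-0.078, -0.198, 0.251]] [-0.52210531  0.00607325  0.8528594 ] deg 58.525775290347234
40 [[-0.019, 0.169, 0.143], [-0.027, 0.167, 0.16], [-0.037, 0.172, 0.174], [-0.048, 0.175, 0.19], [-0.056, 0.174, 0.206], [-0.064, 0.174, 0.222], [-0.073, 0.175, 0.237], [-0.082, 0.179, 0.251]] [-0.5088111   0.06933174  0.8580818 ] deg 59.33361100721089
-0.14431280429276108 0.19380000000000003 59.4510430325448 0.2416291072756773
```

All the estimates lie between 58° and 61°. I'll hold briefly, check that it's steady, and hand in.

```bash
python3 -m inch '{"travel":[[0,0.001,-0.001],[0,0.001,-0.001],[0,0.001,-0.001],[0,0.001,-0.001],[0,0.001,-0.001],[0,0.001,-0.001]],"spin":[0,0,0,0,0,0]}' && python3 -c "
from plant import close_job
print(close_job())"
```

```text
t: 12.72
tool_pos: [0.6029, -0.0089, 0.3124]
orientation: [2.354, 2.08, -0.002]
force: [2.0, -5.5, -9.3]
opening: 0.0111
gripper_force: 40.0
the job is handed in; nothing more can be done
None
```

I turned the latch to its open position, lifted the guard by its bar and held it there at about 59–60° by camera and arm measurements (limits 55–65°), then handed the job in at 12.7 s of 53 s; the e-stop, bundle, packets and spanner looked undisturbed in the last pictures, and I got no verdict back.

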